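Load a painted sign on the easel and click its retainer shut

TASK

Lay the small blue painted sign flat on the sloping easel, painted face up and its long side running up the slope, centred over the grey strip with its lower end fully home against the metal ledge; set it down, do not drop it, and let go. Then turn the easel's black knob clockwise, as seen facing it, until it clicks past its detent and stays there by itself with the red tongue pointing straight down the slope over the sign's top end. Leave the cup, bottle, can and round sponge block where they are.

Things in the scene. Friction and masses are not known exactly. Their poses are not given: they have to be found in the camera images.
- sign: Painted wooden sign, blue with white stripes and a flower on its top face: 110 (its x) x 60 (its y) x 18 mm (its z), 50 to 110 g. It starts lying flat on the table, painted face up, on the other side from the easel. Origin: centre of its underside. Either end may go up the slope. Best gripped across its 60 mm width.
- easel: Wooden easel, fixed to the table, footprint 190 (x) x 140 mm (y), standing to the left or the right of the middle. Origin: centre of its underside, on the table; z up, x points away from the low (ledge) side, which roughly faces the robot.
- rest: Sloping face of the easel, 140 mm wide, 200 mm long, 27 degrees from level. Origin: on the face, mid-width, where it meets the ledge, 50 mm above the table. x points up the slope, y to the left, z square out of the face (27 degrees from vertical, leaning to the robot's side). The ledge is a metal bar along the bottom edge (x = -12 to 0 mm, whole width) standing 12 mm out of the face.
- rest_home (a point): Point on the sloping face at x = 55 mm, y = 0 of rest, where the centre of the sign's underside lies when it is fully home and centred; same axes as rest. An 8 mm wide grey strip along y = 0 marks the middle. Wood grips on wood: a sign laid a little above the ledge may stay there until it is pushed down the slope.
- clip (a joint): Knob angle, rad; grows clockwise seen facing it (about minus the rest's z). Starts at -0.3 to 0.3. Up to about 1.25: light friction only (0.025 N m), stays where left. Then a sprung detent adds up to 0.1 N m (most near 1.7) and throws it back to about 1.3 if let go before about 1.9; past the crest at 2.0 it snaps on by itself to the locked position at the stop, 2.50. One grasp seldom turns it all the way.
- clip_grip (a point): On the knob's axis (the rest's z), at x = 155, y = 0, z = 47 mm of rest. The black grip bar is 14 mm thick, 36 mm long, from 28 to 58 mm above the face, along the tongue and turning with it; grip its two flat sides, 14 mm apart. Below it: a 38 mm disc, 21 to 28 mm above the face. Frame turns with the knob: x along the tongue, z along the axis.
- clip_tip (a point): End of the red tongue, 70 mm from the knob's axis, 18 mm wide, 5 mm thick, underside 21 mm above the face, so that it passes 3 mm over the sign. x along the tongue, z along the knob's axis. At knob angle 0 the tongue points up the slope and 0.64 rad to the right, at 2.50 straight down the slope (the rest's -x).
- cup: Bystander: paper cup, 72 mm across the rim, 90 mm high, with two foam brushes standing in it up to 180 mm. Origin: centre of its underside.
- bottle: Bystander: amber bottle, 60 mm across, 170 mm high. Origin: centre of its underside.
- puck: Bystander: round blue sponge block, 60 mm across, 30 mm high. Origin: centre of its underside.
- can: Bystander: orange and silver drink can, 66 mm across, 110 mm high. Origin: centre of its underside.
Not all that is in view belongs to the job. Leave any green or turquoise look-alike of the sign alone.

How it is judged (in metres and radians):
On the way, in this order (a step that is already met when the one before it is completed fails the run):
1. the sign lies home on the easel, let go, with the knob not yet past its detent (x of sign in the frame of rest between 0.048 and 0.061 m and y of sign in the frame of rest between -0.015 and 0.015 m and z of sign in the frame of rest between -0.004 and 0.004 m and angle between the x axis of sign and the x axis of rest, either way round below 0.15 rad and angle between the z axis of sign and the z axis of rest, either way round below 0.08 rad and angle between sign's own z axis and vertical below 1 rad and contact force between the fingers and sign below 0.1 N and linear speed of sign below 0.03 m/s and value of joint clip below 1.8 rad), for 0.2 s.
2. the knob has clicked past its detent into the locked position (value of joint clip above 2.35 rad), for 0.2 s.
At the end, for the whole second after the job is handed in: The sign lies flat on the easel's face (within 4 mm and 0.08 rad), painted face up, lower end within 6 mm of the ledge, within 15 mm of the middle of the grey strip and 0.15 rad of straight up the slope, at rest and released; the knob stays in its locked position (joint above 2.35) (x of sign in the frame of rest between 0.048 and 0.061 m and y of sign in the frame of rest between -0.015 and 0.015 m and z of sign in the frame of rest between -0.004 and 0.004 m and angle between the x axis of sign and the x axis of rest, either way round below 0.15 rad and angle between the z axis of sign and the z axis of rest, either way round below 0.08 rad and angle between sign's own z axis and vertical below 1 rad and contact force between the fingers and sign below 0.1 N and value of joint clip above 2.35 rad and linear speed of sign below 0.02 m/s and velocity of joint clip between -0.1 and 0.1 rad/s); the robot touches nothing.
It fails at once if the cup was pushed more than 25 mm or tipped over (distance of cup from where it was at the start of the episode above 0.025 m or angle between cup's own z axis and vertical above 0.4 rad).
It fails at once if the bottle was pushed more than 25 mm or tipped over (distance of bottle from where it was at the start of the episode above 0.025 m or angle between bottle's own z axis and vertical above 0.4 rad).
It fails at once if the sponge block was pushed more than 25 mm or tipped over (distance of puck from where it was at the start of the episode above 0.025 m or angle between puck's own z axis and vertical above 0.4 rad).
It fails at once if the can was pushed more than 25 mm or tipped over (distance of can from where it was at the start of the episode above 0.025 m or angle between can's own z axis and vertical above 0.4 rad).
It fails at once if the sign was dropped or thrown (moving faster than 0.6 m/s out of the fingers) (linear speed of sign above 0.6 m/s and contact force between the fingers and sign below 0.1 N).
It also fails if it takes over 66 s, if anything falls off the work surface, if the arm or the gripper's body presses on something with over 40 N, if the wrist force passes 120 N, or if a joint passes its speed limit or range.

ROBOT

A 6-joint arm with a two-finger parallel gripper is mounted at the origin on the work surface. World frame = base frame: x ahead of the robot, y to its left, z up, the work surface at z = 0. Lengths are in mm, angles in rad, forces in N, time in s.
With the tool pointing down it reaches from about 275 to 825 mm from the base axis. Payload 5.2 kg.
Tool frame: the origin (TCP) lies midway between the tips of the shut fingers; the grasp point (between the pads) lies 19 mm behind it; z points along the fingers, y is the direction in which the jaws open and shut (so a half turn about z gives the same grasp; the last joint's range is limited). The gripper opens to 93 mm and grips with 3 to 60 N. Pads are 15 mm wide; open, the fingers measure 128 mm over their backs; the gripper's body (75 mm by 188 mm) begins 65 mm behind the grasp point.
Start: joints at [-1.533, 0.259, 1.535, -0, 1.348, -0.203], TCP at [131.185, -534.131, 218.653] pointing down, gripper open.
Joint ranges: [-3.14, 3.14], [-0.91, 2.08], [0.19, 2.58], [-1.22, 4.36], [0.22, 2.71], [-3.12, 3.12]. Speed limits (rad/s): [2.57, 2.57, 3.14, 3.14, 3.14, 3.14].

INTERFACE

Orientations are given as a rotation vector (axis times angle).
In Python, from plant import robot, optics gives the robot as it stands.
- The arm moves only by the shell command python3 -m crank 'ROWS' [OPENING] [FORCE]. ROWS is JSON, a list of rows, each a list of 6 numbers: the shift along the world's x, y, z in cm, then the turn, a rotation vector about the world's x, y, z in degrees. In form: [[x, y, z, ax, ay, az], ...]. A call has 1 to 10 rows; each row shifts and turns the commanded pose from where the row before left it; what a row does not reach is not made up. A row lasts 1/8 s, in which the tool goes at most 62.5 mm and 10.7 degrees, less where a joint would pass 70% of its speed; a pose out of reach is approached as far as the arm can. A call with a gripper value outside its range is refused whole. OPENING is the closure, from 0 (fully open) to 1 (shut), set as the call begins (- or left out, the last holds). The fingers move at their own pace and stop on an object; FORCE is the grip in N (left out, the last holds). Time passes only in rows, so rows that do not move let the fingers close. It gives the time, the measured TCP pose, the force and the opening at its end, in the units of the state.
- robot.observe(): the state, without advancing time (a new reading comes with each control period).
- optics.snapshot(name): name is "side" or "top"; returns a dict with "color" (400x640x3 uint8, blue, green, red), "depth" (400x640 float32, mm along the optical axis (not along the pixel's ray), 0 where there is no reading), "fx", "fy", "cx", "cy" (pixels), "distortion" ([k1, k2, p1, p2, k3] as OpenCV has them; the pictures are not rectified), "R" (3x3) and "t" (3): a world point X has camera coordinates R X + t. Camera axes: x right, y down, z forward; pixel columns grow to the right and rows downward; lengths in mm; the calibration is good to about 2 mm. A picture is of the moment at which its call begins.
- robot.sign_off(): hands the job in, once; it reports no verdict.
The state is a dict: "time_s": time; "q": joint angles; "joint_velocities": joint speeds; "joint_torque": joint torques, N m; "position": TCP position; "eef_rot": TCP orientation; "contact_force": force on the tool from outside, world axes, zero at the start; "moment": the same for the moment, N m; "width": opening from 0.0 (shut) to 1.0 (fully open).
Only numpy, scipy, OpenCV 4.12 (cv2) and the standard library are available. Lean on these libraries where they do the work, as an engineer would, in place of code of your own. Each camera call takes 0.05 s, during which the arm holds its last target. There are 200 camera calls.

## Working session

There is one attempt and no reset: what is moved stays moved. The work goes in short steps, Python scripts to look and compute and a shell command to move; the robot and the scene stay as the last step left them, time stands still between calls to the robot, and variables do not carry over. Pictures are saved under pics/ and viewed, about 8 in all and at most 12, crops included, and the job is handed in when it is done.

```bash
ls; mkdir -p pics
python3 - <<'E'
from plant import robot, optics
import cv2,numpy as np,pickle
a=optics.snapshot("top");b=optics.snapshot("side")
pickle.dump((a,b),open('s0.pkl','wb'))
cv2.imwrite('pics/top0.png',a['color']);cv2.imwrite('pics/side0.png',b['color'])
for s in(a,b):print(s['fx'],s['fy'],s['cx'],s['cy'],s['distortion'],np.round(s['R'],3).tolist(),s['t'])
print(robot.observe())
E
```

```text
pics
517.6853476361449 517.6853476361449 328.90016989783874 204.69885409561763 [-0.07023542  0.          0.          0.          0.        ] [[-0.0, -1.0, 0.003], [-0.997, 0.0, -0.077], [0.077, -0.003, -0.997]] [   8.83046792  610.7805071  1293.56447022]
458.10834114113567 458.10834114113567 317.2844441814645 202.47599522592006 [-0.07400574  0.          0.          0.          0.        ] [[-0.703, -0.711, -0.004], [-0.547, 0.544, -0.636], [0.455, -0.444, -0.772]] [421.96374391 388.06516681 889.63286943]
{'time_s': 0.1, 'q': array([-1.53277963e+00,  2.59274793e-01,  1.53594581e+00,  2.48682138e-06,
        1.34804393e+00, -2.02812709e-01]), 'joint_velocities': array([ 0.00023153, -0.00039366, -0.00331698, -0.00135781, -0.00053266,
       -0.000493  ]), 'joint_torque': array([ 2.31980783e-03, -4.38213015e+01, -2.84643728e+01,  7.21492711e-02,
        3.62641015e-02, -4.84684711e-05]), 'position': array([ 131.17718088, -533.61802205,  217.90952305]), 'eef_rot': array([-3.11719024e+00, -3.77179433e-01, -2.19826055e-04]), 'contact_force': array([ 0.39612728, -0.14388554,  0.30117282]), 'moment': array([-0.02399486,  0.02334224,  0.00289995]), 'width': 0.9950927041842762}
```

View pics/top0.png

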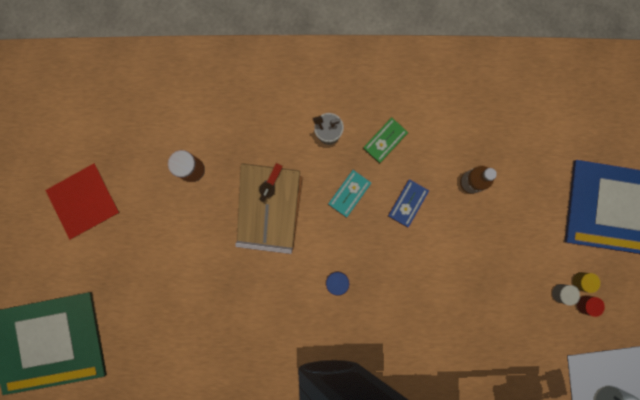

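View pics/side0.png

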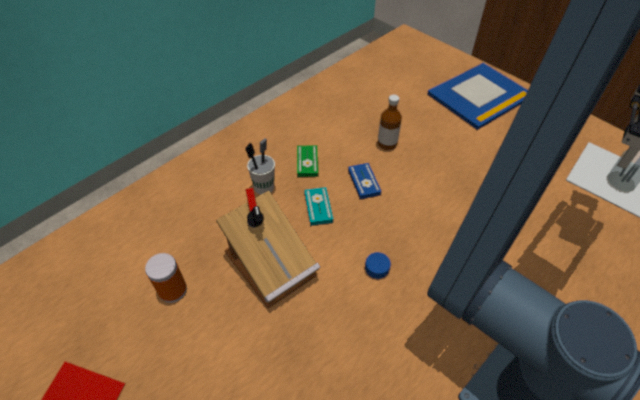

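```bash
cat > h.py <<'E'
import cv2,numpy as np,pickle
def ray(s,uv):
    uv=np.asarray(uv,float).reshape(-1,1,2)
    K=np.array([[s['fx'],0,s['cx']],[0,s['fy'],s['cy']],[0,0,1]])
    n=cv2.undistortPoints(uv,K,np.array(s['distortion'])).reshape(-1,2)
    R=np.array(s['R']);C=-R.T@np.array(s['t'])
    return C,np.c_[n,np.ones(len(n))]@R   # rows R^T d, unit depth
def onz(s,uv,z):
    C,d=ray(s,uv);return C+d*((z-C[2])/d[:,2])[:,None]
def bydepth(s,uv):
    C,d=ray(s,uv);uv=np.asarray(uv).astype(int);D=s['depth'][uv[:,1],uv[:,0]]
    ok=D>0;return C+d[ok]*D[ok][:,None],uv[ok]
def mask(s,lo,hi,box):
    h=cv2.cvtColor(s['color'],cv2.COLOR_BGR2HSV);m=cv2.inRange(h,np.array(lo),np.array(hi))
    o=np.zeros_like(m);x0,y0,x1,y1=box;o[y0:y1,x0:x1]=m[y0:y1,x0:x1];return o
def big(m):
    return max(cv2.findContours(m,cv2.RETR_EXTERNAL,cv2.CHAIN_APPROX_NONE)[0],key=cv2.contourArea)
E
python3 - <<'E'
from h import *
a,b=pickle.load(open('s0.pkl','rb'))
np.set_printoptions(precision=1,suppress=True)
for s,box in((a,(380,170,440,235)),(b,(340,155,390,205))):
    m=mask(s,(100,90,40),(130,255,255),box);m=cv2.morphologyEx(m,cv2.MORPH_CLOSE,np.ones((5,5)))
    P=onz(s,big(m).reshape(-1,2),18.)[:,:2]
    r=cv2.minAreaRect(P.astype(np.float32));print('sign',r)
    c=cv2.boxPoints(r);print(c.ravel())
    print('depth z',np.median(bydepth(s,np.argwhere(m)[:,::-1])[0][:,2]))
# easel: plane of face from depth, top view
for s,box in((a,(232,160,305,258)),(b,(215,185,325,305))):
    uv=np.array([(u,v) for v in range(box[1],box[3]) for u in range(box[0],box[2])])
    P,uv=bydepth(s,uv)
    sel=(P[:,2]>60)&(P[:,2]<145)
    h=cv2.cvtColor(s['color'],cv2.COLOR_BGR2HSV)[uv[:,1],uv[:,0]]
    wood=sel&(h[:,0]>8)&(h[:,0]<28)&(h[:,1]>60)
    Q=P[wood]
    for _ in range(4):
        c=Q.mean(0);n=np.linalg.svd(Q-c,full_matrices=False)[2][2];n*=np.sign(n[2])
        Q=Q[abs((Q-c)@n)<4]
    print('plane n',n*100,'tilt',np.degrees(np.arccos(n[2])),'yaw x',np.degrees(np.arctan2(-n[1],-n[0])),'c',c,len(Q))
    r=cv2.minAreaRect(Q[:,:2].astype(np.float32));print('face rect',r)
    led=(P[:,2]>40)&(P[:,2]<75)&(h[:,1]<70)&(h[:,2]>90)
    L=P[led];print('ledge',len(L),L.mean(0));r=cv2.minAreaRect(L[:,:2].astype(np.float32));print(r)
E
python3 -c "
import cv2
a=cv2.imread('pics/top0.png')[155:260,225:310];b=cv2.imread('pics/side0.png')[180:305,210:325]
import numpy as np
a=cv2.resize(a,(400,494),interpolation=2);b=cv2.resize(b,(400,435),interpolation=2);b=cv2.copyMakeBorder(b,0,59,0,0,0)
cv2.imwrite('pics/crop0.png',np.hstack([a,b]))"
```

```text
sign ((615.7973022460938, -194.20132446289062), (55.47507858276367, 106.03939056396484), 59.81918716430664)
[ 556.  -191.5  647.7 -244.8  675.6 -196.9  583.9 -143.6]
depth z 17.74247360063339
sign ((612.2426147460938, -188.61244201660156), (59.529258728027344, 115.95677947998047), 59.982208251953125)
[ 547.2 -185.4  647.6 -243.4  677.3 -191.8  576.9 -133.8]
depth z 17.267053667047435
plane n [-44.8   5.8  89.2] tilt 26.847303929510176 yaw x -7.440668247413604 c [609.8 156.7 100.3] 3188
face rect ((607.4374389648438, 157.64871215820312), (138.44337463378906, 168.07913208007812), 82.96237182617188)
ledge 375 [508.7 170.   58.2]
((530.5880126953125, 166.8629608154297), (136.73570251464844, 68.46231842041016), 82.9356460571289)
plane n [-44.8   5.9  89.2] tilt 26.878265602033444 yaw x -7.51044137964076 c [605.7 162.1  98.3] 4213
face rect ((607.0283203125, 158.89984130859375), (140.8406524658203, 167.05638122558594), 82.98435974121094)
ledge 464 [506.9 173.4  57.3]
((528.1505737304688, 169.74649047851562), (139.21591186523438, 68.92650604248047), 83.93006134033203)
```

View pics/crop0.png

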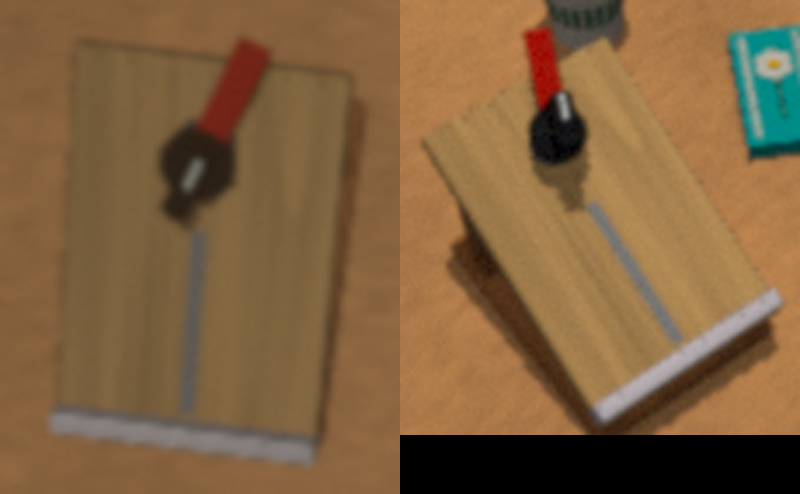

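```bash
cat >> h.py <<'E'
from scipy.spatial.transform import Rotation as Ro
yaw=np.radians(-7.1);t27=np.radians(27)
U=np.array([np.cos(yaw),np.sin(yaw),0]);YR=np.array([-np.sin(yaw),np.cos(yaw),0]);Z=np.array([0,0,1.])
XR=np.cos(t27)*U+np.sin(t27)*Z;ZR=np.cross(XR,YR)
O=np.array([511.5,170.2,50.])
def rp(x,y,z):return O+x*XR+y*YR+z*ZR
def tool(xd,zd):return np.c_[xd,np.cross(zd,xd),zd]   # columns tool x,y,z
def rest_tool(phi):  # tool z into face, tool x at phi (deg, ccw from upslope)
    p=np.radians(phi);return tool(np.cos(p)*XR+np.sin(p)*YR,-ZR)
def go(st,p,R):
    print('t',st['time_s'],'shift cm',np.round((p-st['position'])/10,2),'rot deg',np.round(np.degrees((Ro.from_matrix(R)*Ro.from_rotvec(st['eef_rot']).inv()).as_rotvec()),1),'F',np.round(st['contact_force'],1),'w',round(st['width'],3),'q',np.round(st['q'],2))
E
python3 - <<'E'
from h import *
from plant import robot
np.set_printoptions(precision=1,suppress=True)
a,b=pickle.load(open('s0.pkl','rb'))
print('cup',onz(a,[[328,127]],90.),'bottle',onz(a,[[489,174]],170.),'can',onz(a,[[182,163]],110.),'puck',onz(a,[[338,284]],30.))
for s,box in((a,(240,190,300,245)),(b,(250,215,325,295))):
    m=mask(s,(95,25,60),(130,255,255),box);P,_=bydepth(s,np.argwhere(m)[:,::-1]);d=P-O
    L=np.c_[d@XR,d@YR,d@ZR];L=L[(L[:,0]>5)&(abs(L[:,1])<15)];print('strip',len(L),np.median(L,0),L.min(0),L.max(0))
    m=mask(s,(0,150,60),(8,255,255),(265,160,285,186) if s is a else (240,185,262,212));P,_=bydepth(s,np.argwhere(m)[:,::-1]);d=P-O
    L=np.c_[d@XR,d@YR,d@ZR];L=L[(L[:,2]>15)&(L[:,2]<35)]-rp(155,0,0)*0;e=L.mean(0);print('tongue',len(L),e,L.min(0),L.max(0),'theta',np.arctan2(-e[1],e[0]-155)-.64)
    m=mask(s,(0,0,0),(180,255,45),(255,178,280,202) if s is a else (245,203,265,230));P,_=bydepth(s,np.argwhere(m)[:,::-1]);d=P-O
    L=np.c_[d@XR,d@YR,d@ZR];L=L[(L[:,2]>45)&(L[:,2]<65)];print('knob',len(L),L.mean(0))
s=np.radians(-30.1);xd=np.array([np.cos(s),np.sin(s),0])
go(robot.observe(),np.array([614,-191.5,80]),tool(xd,-Z))
print(rp(55,0,3),rp(155,0,30))
E
```

```text
cup [[796.4  11.   90. ]] bottle [[ 669.9 -357.5  170. ]] can [[704.7 362.2 110. ]] puck [[410.9 -14.   30. ]]Traceback (most recent call last):
  File "<stdin>", line 7, in <module>
  File "h.py", line 11, in bydepth
    C,d=ray(s,uv);uv=np.asarray(uv).astype(int);D=s['depth'][uv[:,1],uv[:,0]]
        ~~~^^^^^^
  File "h.py", line 5, in ray
    n=cv2.undistortPoints(uv,K,np.array(s['distortion'])).reshape(-1,2)
      ~~~~~~~~~~~~~~~~~~~^^^^^^^^^^^^^^^^^^^^^^^^^^^^^^^^
cv2.error: OpenCV(4.12.0) /io/opencv/modules/calib3d/src/undistort.dispatch.cpp:347: error: (-215:Assertion failed) CV_IS_MAT(_src) && CV_IS_MAT(_dst) && (_src->rows == 1 || _src->cols == 1) && (_dst->rows == 1 || _dst->cols == 1) && _src->cols + _src->rows - 1 == _dst->rows + _dst->cols - 1 && (CV_MAT_TYPE(_src->type) == CV_32FC2 || CV_MAT_TYPE(_src->type) == CV_64FC2) && (CV_MAT_TYPE(_dst->type) == CV_32FC2 || CV_MAT_TYPE(_dst->type) == CV_64FC2) in function 'cvUndistortPointsInternal'
```

Run:
```python
from h import *
from plant import robot
np.set_printoptions(precision=1,suppress=True)
a,b=pickle.load(open('s0.pkl','rb'))
def loc(s,m):
    P,_=bydepth(s,np.argwhere(m)[:,::-1]);d=P-O;return np.c_[d@XR,d@YR,d@ZR]
for s,bs,bt,bk in((a,(240,205,290,242),(265,160,285,186),(255,178,280,202)),(b,(250,235,300,285),(240,185,262,212),(245,203,265,230))):
    L=loc(s,mask(s,(0,0,60),(180,75,255),bs));L=L[(L[:,0]>5)&(abs(L[:,1])<15)];print('strip',len(L),np.median(L,0),L.min(0),L.max(0)) if len(L) else print('nostrip')
    print(np.polyfit(L[:,0],L[:,1],1)*[1000,1])
    L=loc(s,mask(s,(0,150,50),(8,255,255),bt));L=L[(L[:,2]>15)&(L[:,2]<35)];e=L.mean(0);print('tongue',len(L),e,L.min(0),L.max(0),'theta %.2f'%(np.arctan2(-e[1],e[0]-155)-.64))
    L=loc(s,mask(s,(0,0,0),(180,255,60),bk));L=L[(L[:,2]>50)&(L[:,2]<65)];print('knob',len(L),L.mean(0) if len(L) else '')
s=np.radians(-30.1);xd=np.array([np.cos(s),np.sin(s),0])
go(robot.observe(),np.array([614,-191.5,80]),tool(xd,-Z))
print(rp(55,0,3),rp(155,0,30))
```

```text
strip 112 [56.2 -0.8  0.3] [ 6.7 -4.4 -5.4] [105.2   3.4   5.3]
[-4.8 -0.2]
tongue 146 [194.9 -15.4  25.7] [168.2 -30.3  20.2] [219.9  -0.2  32.8] theta -0.27
knob 62 [156.5   0.   56.6]
strip 159 [55.3  0.5  0.4] [ 5.8 -4.2 -3.7] [107.4   4.9   4.9]
[3.2 0.1]
tongue 161 [197.4 -15.2  26. ] [172.2 -30.6  22.1] [220.4   2.5  31.3] theta -0.30
knob 78 [148.9   3.9  56.9]
t 0.1 shift cm [ 48.3  34.2 -13.8] rot deg [ -0.1   0.  -43.9] F [ 0.4 -0.1  0.3] w 0.995 q [-1.5  0.3  1.5  0.   1.4 -0.2]
[558.8 164.3  77.6] [635.  154.8 147.1]
```

```bash
python3 -m crank '[[4.83,3.42,0,0,0,-4.39],[4.83,3.42,0,0,0,-4.39],[4.83,3.42,0,0,0,-4.39],[4.83,3.42,0,0,0,-4.39],[4.83,3.42,0,0,0,-4.39],[4.83,3.42,0,0,0,-4.39],[4.83,3.42,0,0,0,-4.39],[4.83,3.42,0,0,0,-4.39],[4.83,3.42,0,0,0,-4.39],[4.83,3.42,0,0,0,-4.39]]' 0
python3 -m crank '[[0,0,-4.6,0,0,0],[0,0,-4.6,0,0,0],[0,0,-4.6,0,0,0],[0,0,0,0,0,0]]'
python3 - <<'E'
from h import *
from plant import robot,optics
s=np.radians(-30.1);xd=np.array([np.cos(s),np.sin(s),0])
go(robot.observe(),np.array([614,-191.5,3]),tool(xd,-Z))
b=optics.snapshot('side');a=optics.snapshot('top')
cv2.imwrite('pics/1.png',np.hstack([cv2.resize(b['color'][80:280,260:460],(400,400)),cv2.resize(a['color'][120:320,310:510],(400,400))]))
E
```

```text
time_s: 1.35
position: [615.4, -190.7, 218.2]
eef_rot: [3.033, -0.819, -0.001]
contact_force: [0.3, -0.3, 0.1]
width: 1.0
time_s: 1.85
position: [611.0, -190.4, 76.2]
eef_rot: [-3.032, 0.815, 0.015]
contact_force: [0.1, -1.1, -0.1]
width: 1.002
t 1.85 shift cm [ 0.3  -0.11 -7.32] rot deg [-0.3 -0.5 -0. ] F [ 0.1 -1.1 -0.1] w 1.002 q [-0.48  0.54  1.47 -0.    1.14  1.62]
```

View pics/1.png

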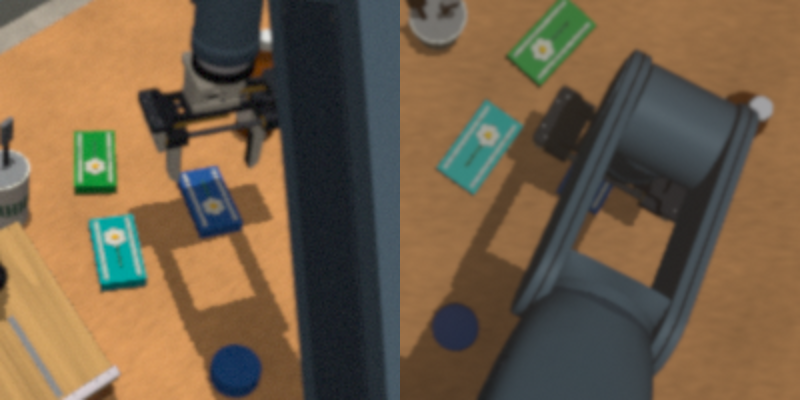

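```bash
python3 -m crank '[[0,0,-2.5,0,0,0],[0,0,-2.5,0,0,0],[0,0,-1.5,0,0,0],[0,0,0,0,0,0],[0,0,0,0,0,0]]'
```

```text
time_s: 2.58
position: [615.2, -192.7, 17.2]
eef_rot: [3.033, -0.816, 0.004]
contact_force: [-0.1, 0.6, 0.6]
width: 1.001
```

```bash
python3 -m crank '[[0,0,-0.7,0,0,0],[0,0,-0.6,0,0,0],[0,0,0,0,0,0]]'
python3 -m crank '[[0,0,0,0,0,0],[0,0,0,0,0,0],[0,0,0,0,0,0],[0,0,0,0,0,0],[0,0,0,0,0,0],[0,0,0,0,0,0]]' 1 25
```

```text
time_s: 2.95
position: [613.6, -191.8, 1.9]
eef_rot: [-3.034, 0.816, 0.002]
contact_force: [0.3, 0.2, -0.7]
width: 1.0
time_s: 3.7
position: [614.2, -192.3, 2.8]
eef_rot: [3.034, -0.816, 0.0]
contact_force: [0.3, 0.9, 1.4]
width: 0.638
```

```bash
python3 -m crank '[[0,0,1.5,0,0,0],[0,0,4,0,0,0],[0,0,5,0,0,0],[0,0,5,0,0,0],[0,0,2,0,0,0],[0,0,0,0,0,0]]'
python3 - <<'E'
from h import *
from plant import robot
go(robot.observe(),rp(70,0,60),rest_tool(0))
E
```

```text
time_s: 4.45
position: [615.4, -192.6, 180.8]
eef_rot: [3.033, -0.815, 0.008]
contact_force: [-1.0, -0.3, -0.6]
width: 0.644
t 4.45 shift cm [-6.9  35.85 -4.56] rot deg [ -8.6 -25.5  22.6] F [-1.  -0.3 -0.6] w 0.644 q [-0.48  0.45  1.35  0.    1.34  1.62]
```

```bash
python3 -m crank '[[-0.69,3.58,-0.3,-0.86,-2.55,2.26],[-0.69,3.58,-0.3,-0.86,-2.55,2.26],[-0.69,3.58,-0.3,-0.86,-2.55,2.26],[-0.69,3.58,-0.3,-0.86,-2.55,2.26],[-0.69,3.58,-0.3,-0.86,-2.55,2.26],[-0.69,3.58,-0.3,-0.86,-2.55,2.26],[-0.69,3.58,-0.6,-0.86,-2.55,2.26],[-0.69,3.58,-0.7,-0.86,-2.55,2.26],[-0.69,3.58,-0.7,-0.86,-2.55,2.26],[-0.69,3.58,-0.6,-0.86,-2.55,2.26]]'
python3 -m crank '[[0,0,0,0,0,0],[0,0,0,0,0,0]]'
python3 - <<'E'
from h import *
from plant import robot,optics
st=robot.observe();np.set_printoptions(precision=2,suppress=True)
go(st,rp(65,0,15),rest_tool(0))
print('XR,ZR',XR,ZR)
a=optics.snapshot('top');b=optics.snapshot('side')
cv2.imwrite('pics/2.png',np.hstack([cv2.resize(b['color'][130:330,190:390],(400,400)),cv2.resize(a['color'][110:310,190:390],(400,400))]))
E
```

```text
time_s: 5.7
position: [543.5, 166.8, 131.9]
eef_rot: [3.023, -0.185, 0.716]
contact_force: [0.2, -0.7, -0.2]
width: 0.641
time_s: 5.95
position: [544.7, 165.8, 132.9]
eef_rot: [3.023, -0.186, 0.716]
contact_force: [-0.3, -0.7, -0.5]
width: 0.644
t 5.95 shift cm [ 1.75 -0.19 -4.01] rot deg [ 0.  -0.4 -0. ] F [-0.3 -0.7 -0.5] w 0.644 q [ 0.19  0.17  1.99 -0.27  0.55  2.08]
XR,ZR [ 0.88 -0.11  0.45] [-0.45  0.06  0.89]
```

View pics/2.png

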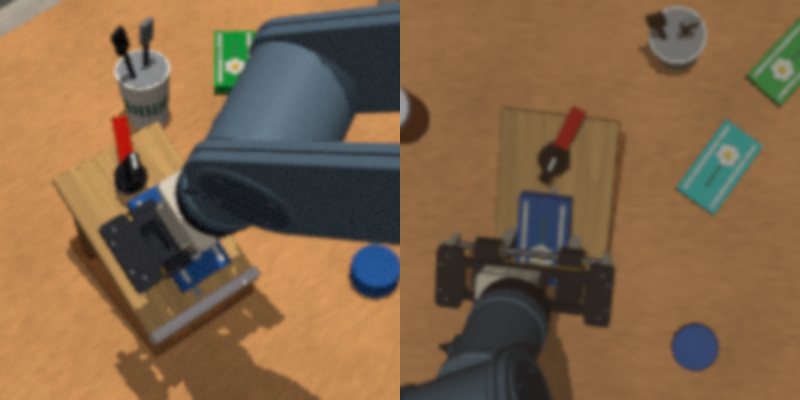

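```bash
python3 -m crank '[[0.6,-0.06,-1.35,0,-0.1,0],[0.6,-0.06,-1.35,0,-0.1,0],[0.55,-0.07,-1.3,0,-0.2,0],[0.18,-0.02,-0.36,0,0,0],[0.18,-0.02,-0.35,0,0,0],[0,0,0,0,0,0],[0,0,0,0,0,0]]'
python3 - <<'E'
from h import *
from plant import robot
go(robot.observe(),rp(65,0,3),rest_tool(0))
E
```

```text
time_s: 6.92
position: [566.5, 163.7, 87.0]
eef_rot: [3.021, -0.187, 0.73]
contact_force: [1.1, -0.1, -1.3]
width: 0.644
t 6.925 shift cm [ 0.12 -0.05 -0.48] rot deg [-0.   0.2 -0. ] F [ 1.1 -0.1 -1.3] w 0.644 q [ 0.18  0.27  2.01 -0.33  0.43  2.14]
```

```bash
python3 -m crank '[[0.1,-0.01,-0.18,0,0,0],[0.09,-0.01,-0.18,0,0,0],[0,0,0,0,0,0],[0,0,0,0,0,0]]'
python3 -m crank '[[0.05,-0.01,-0.09,0,0,0],[0.05,0,-0.09,0,0,0],[0,0,0,0,0,0],[0,0,0,0,0,0]]'
python3 - <<'E'
from h import *
from plant import robot
s=robot.observe();d=s['position']-O;print(d@XR,d@YR,d@ZR,s['contact_force']@ZR,s['contact_force']@XR)
E
```

```text
time_s: 7.42
position: [568.3, 163.5, 83.4]
eef_rot: [3.021, -0.187, 0.73]
contact_force: [-2.9, 0.7, 6.0]
width: 0.643
time_s: 7.92
position: [568.6, 163.5, 83.0]
eef_rot: [3.02, -0.187, 0.731]
contact_force: [-16.4, 0.2, 22.8]
width: 0.643
66.2143415284785 0.36825228392711384 3.2620334100325303 27.67765559532226 -4.207776181491259
```

```bash
python3 -m crank '[[-0.07,0.01,0.13,0,0,0],[-0.26,0.03,-0.13,0,0,0],[-0.26,0.03,-0.13,0,0,0],[-0.18,0.02,-0.09,0,0,0],[0,0,0,0,0,0],[0,0,0,0,0,0]]'
python3 - <<'E'
from h import *
from plant import robot
s=robot.observe();d=s['position']-O;print(d@XR,d@YR,d@ZR,s['contact_force']@ZR,s['contact_force']@XR)
E
```

```text
time_s: 8.68
position: [563.1, 164.6, 80.2]
eef_rot: [3.02, -0.187, 0.734]
contact_force: [-2.4, 0.6, 6.3]
width: 0.646
59.97921175530875 0.7781150798675044 3.3424384975068655 6.698007188532497 0.6675427399653435
```

```bash
python3 -m crank '[[-0.18,0.01,-0.09,0,0,0],[-0.18,0.01,-0.09,0,0,0],[0,0,0,0,0,0],[0,0,0,0,0,0]]'
python3 - <<'E'
from h import *
from plant import robot
s=robot.observe();d=s['position']-O;print(d@XR,d@YR,d@ZR,s['contact_force']@ZR,s['contact_force']@XR)
E
python3 -m crank '[[-0.18,0.01,-0.09,0,0,0],[-0.09,0.01,-0.05,0,0,0],[0,0,0,0,0,0],[0,0,0,0,0,0]]'
python3 - <<'E'
from h import *
from plant import robot
s=robot.observe();d=s['position']-O;print(d@XR,d@YR,d@ZR,s['contact_force']@ZR,s['contact_force']@XR)
E
```

```text
time_s: 9.18
position: [559.6, 164.8, 78.4]
eef_rot: [3.021, -0.187, 0.735]
contact_force: [-1.3, 0.5, 7.8]
width: 0.644
56.03027019967383 0.60581980847359 3.3699494669650565 7.584031076655144 2.3680972008985353
time_s: 9.68
position: [557.0, 165.0, 77.1]
eef_rot: [3.02, -0.187, 0.735]
contact_force: [-0.5, 0.6, 7.1]
width: 0.643
53.13746643632638 0.4531632892170784 3.3314936189201863 6.577857261773901 2.709628533842863
```

```bash
cat > st.py <<'E'
from h import *
from plant import robot
s=robot.observe();d=s['position']-O;print('rest xyz',d@XR,d@YR,d@ZR,'Fz',s['contact_force']@ZR,'Fx',s['contact_force']@XR,'w',s['width'],'q',np.round(s['q'],2),'t',s['time_s'])
E
python3 -m crank '[[-0.09,0.01,-0.05,0,0,0],[-0.09,0.01,-0.05,0,0,0],[0,0,0,0,0,0],[0,0,0,0,0,0]]';python3 st.py
python3 - <<'E'
from h import *
from plant import optics
b=optics.snapshot('side');a=optics.snapshot('top')
cv2.imwrite('pics/3.png',np.hstack([cv2.resize(b['color'][210:310,240:340],(400,400),interpolation=2),cv2.resize(a['color'][170:270,220:320],(400,400),interpolation=2)]))
E
```

```text
time_s: 10.18
position: [555.7, 165.2, 76.4]
eef_rot: [3.02, -0.187, 0.736]
contact_force: [1.1, 0.3, 7.4]
width: 0.645
rest xyz 51.605691763492814 0.48115730133105866 3.353726994459662 Fz 6.091609494721411 Fx 4.337574762951541 w 0.6446080124016016 q [ 0.18  0.27  2.05 -0.37  0.39  2.19] t 10.175
```

View pics/3.png

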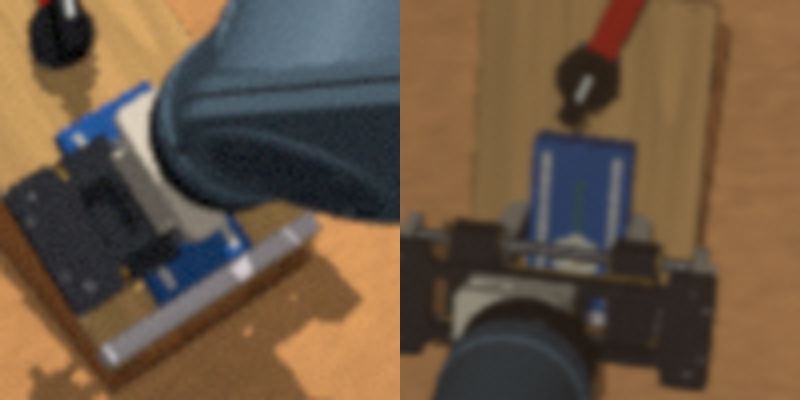

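Run:
```python
from h import *
from plant import optics
np.set_printoptions(precision=1,suppress=True)
def onrest(s,uv,z):
    C,d=ray(s,uv);P=C+d*(((O+z*ZR-C)@ZR)/(d@ZR))[:,None]-O;return np.c_[P@XR,P@YR]
for n,box in(('top',(245,195,290,240)),('side',(245,225,305,290))):
    s=optics.snapshot(n);m=mask(s,(100,90,35),(130,255,255),box)
    Q=onrest(s,np.argwhere(m)[:,::-1],18.)
    print(n,len(Q),'x pct',np.percentile(Q[:,0],[0.5,2,98,99.5]),'y',np.percentile(Q[Q[:,0]>70][:,1],[1,99]))
```

```text
top 377 x pct [ 46.9  49.2 111.2 112. ] y [-27.7  24.8]
side 317 x pct [  0.8   1.2 107.4 108. ] y [-38.6  32. ]
```

```bash
python3 -m crank '[[-0.13,0.02,-0.07,0,0,0],[-0.09,0.01,-0.05,0,0,0],[0,0,0,0,0,0],[0,0,0,0,0,0]]';python3 st.py
```

```text
time_s: 10.88
position: [555.6, 165.3, 76.5]
eef_rot: [3.019, -0.187, 0.742]
contact_force: [5.9, -3.7, 6.7]
width: 0.642
rest xyz 51.583888334552654 0.5468132611572261 3.4449298767927274 Fz 3.0841192875541794 Fx 8.630765486221838 w 0.641623564739028 q [ 0.19  0.27  2.05 -0.38  0.38  2.2 ] t 10.875
```

```bash
python3 -m crank '[[0.11,-0.01,0.06,0,0,0],[0,0,0,0,0,0]]'; python3 -m crank '[[0,0,0,0,0,0],[0,0,0,0,0,0],[0,0,0,0,0,0],[0,0,0,0,0,0],[0,0,0,0,0,0]]' 0;python3 st.py
```

```text
time_s: 11.12
position: [555.7, 165.2, 76.4]
eef_rot: [3.02, -0.187, 0.739]
contact_force: [3.6, -1.7, 5.5]
width: 0.643
time_s: 11.75
position: [552.2, 165.0, 74.0]
eef_rot: [3.021, -0.187, 0.728]
contact_force: [0.1, 0.1, 0.6]
width: 0.995
rest xyz 47.41554463666084 -0.14262608473226518 2.777088145456784 Fz 0.4715588666306252 Fx 0.3813386082506381 w 0.9946951842553711 q [ 0.19  0.27  2.05 -0.38  0.39  2.2 ] t 11.75
```

```bash
python3 -m crank '[[-0.45,0.06,0.89,0,0,0],[-0.9,0.11,1.78,0,0,0],[-1.35,0.17,2.67,0,0,0],[-1.35,0.17,2.67,0,0,0],[0,0,0,0,0,0],[0,0,0,0,0,0]]';python3 st.py
python3 - <<'E'
from h import *
from plant import optics,robot
np.set_printoptions(precision=1,suppress=True)
def onrest(s,uv,z):
    C,d=ray(s,uv);P=C+d*(((O+z*ZR-C)@ZR)/(d@ZR))[:,None]-O;return np.c_[P@XR,P@YR]
im=[]
for n,box,c in(('top',(245,195,290,250),(220,160)),('side',(245,225,305,290),(230,195))):
    s=optics.snapshot(n);m=mask(s,(100,90,35),(130,255,255),box)
    Q=onrest(s,np.argwhere(m)[:,::-1],18.)
    print(n,len(Q),'x pct',np.percentile(Q[:,0],[0.5,2,98,99.5]),'y',np.percentile(Q[Q[:,0]>70][:,1],[1,99]))
    im.append(cv2.resize(s['color'][c[1]:c[1]+110,c[0]:c[0]+110],(400,400),interpolation=2))
cv2.imwrite('pics/4.png',np.hstack(im))
go(robot.observe(),rp(155,0,85),rest_tool(143+16))
E
```

```text
time_s: 12.5
position: [511.6, 170.1, 154.1]
eef_rot: [3.021, -0.187, 0.729]
contact_force: [0.4, 0.2, -0.1]
width: 0.998
rest xyz 47.39563348570868 -0.10173170746369804 92.71035424450778 Fz -0.22284399835346225 Fx 0.2537594631847978 w 0.9984124259847689 q [ 0.22  0.09  2.03 -0.28  0.59  2.11] t 12.5
top 472 x pct [  3.7   4.8 110.2 111. ] y [-27.6  23.7]
side 370 x pct [  0.3   0.7 107.4 108.2] y [-70.2  29.4]
t 12.6 shift cm [ 9.9 -1.2  4.3] rot deg [-71.7   8.9 141.6] F [ 0.4  0.2 -1.1] w 1.0 q [ 0.2  0.1  2.  -0.3  0.6  2.1]
```

View pics/4.png

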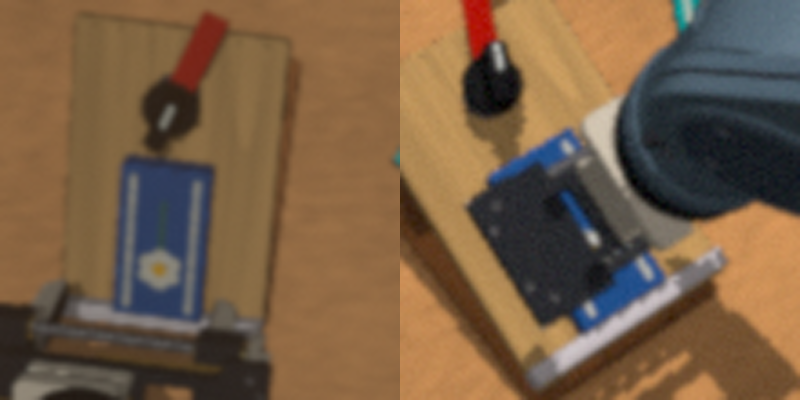

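```bash
python3 -m crank '[[1.24,-0.15,0.54,-4.48,0.56,8.85],[1.24,-0.15,0.54,-4.48,0.56,8.85],[1.24,-0.15,0.54,-4.48,0.56,8.85],[1.24,-0.15,0.54,-4.48,0.56,8.85],[1.24,-0.15,0.54,-4.48,0.56,8.85],[1.24,-0.15,0.54,-4.48,0.56,8.85],[1.24,-0.15,0.54,-4.48,0.56,8.85],[1.24,-0.15,0.54,-4.48,0.56,8.85]]' 0.4
python3 -m crank '[[0,0,0,-4.48,0.56,8.85],[0,0,0,-4.48,0.56,8.85],[0,0,0,-4.48,0.56,8.85],[0,0,0,-4.48,0.56,8.85],[0,0,0,-4.48,0.56,8.85],[0,0,0,-4.48,0.56,8.85],[0,0,0,-4.48,0.56,8.85],[0,0,0,-4.48,0.56,8.85],[0,0,0,0,0,0],[0,0,0,0,0,0]]'
python3 st.py
python3 - <<'E'
from h import *
from plant import optics,robot
np.set_printoptions(precision=1,suppress=True)
im=[]
for n,c in(('top',(220,140)),('side',(200,160))):
    s=optics.snapshot(n)
    im.append(cv2.resize(s['color'][c[1]:c[1]+130,c[0]:c[0]+130],(400,400),interpolation=2))
cv2.imwrite('pics/5.png',np.hstack(im))
go(robot.observe(),rp(155,0,31),rest_tool(159))
E
```

```text
time_s: 13.6
position: [611.2, 157.7, 195.8]
eef_rot: [2.239, 1.648, 0.483]
contact_force: [-0.3, 0.8, 0.3]
width: 0.601
time_s: 14.85
position: [610.9, 157.9, 196.6]
eef_rot: [0.655, 2.594, 0.078]
contact_force: [0.3, 0.0, 0.3]
width: 0.598
rest xyz 155.77639220805221 0.09308536051246398 85.10503593606798 Fz 0.07905692435709308 Fx 0.414552879031261 w 0.5979877589382839 q [ 0.15  0.19  1.79 -0.19  0.72 -0.82] t 14.85
t 14.95 shift cm [ 2.4 -0.3 -4.9] rot deg [-0.1 -0.1  0.2] F [-0.1 -0.3  0.5] w 0.597 q [ 0.1  0.2  1.8 -0.2  0.7 -0.8]
```

View pics/5.png

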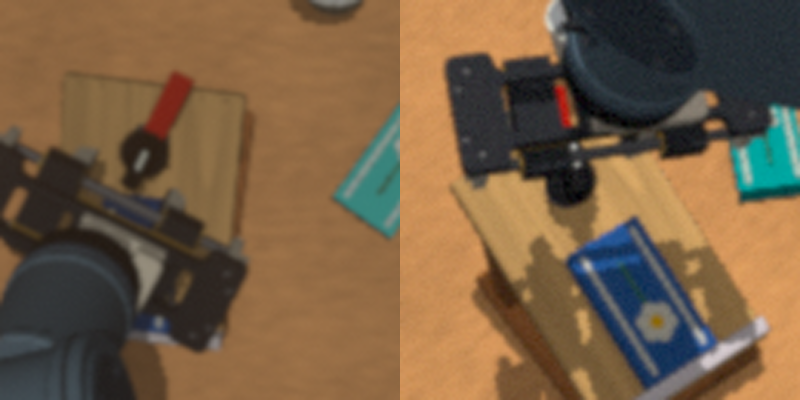

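```bash
python3 -m crank '[[0.67,-0.08,-1.34,0,0,0],[0.67,-0.08,-1.34,0,0,0],[0.5,-0.06,-1,0,0,0],[0.36,-0.04,-0.71,0,0,0],[0.16,-0.02,-0.32,0,0,0],[0,0,0,0,0,0],[0,0,0,0,0,0]]'; python3 st.py
python3 -m crank '[[0,0,0,0,0,0],[0,0,0,0,0,0],[0,0,0,0,0,0],[0,0,0,0,0,0],[0,0,0,0,0,0],[0,0,0,0,0,0]]' 1 30; python3 st.py
```

```text
time_s: 15.82
position: [634.7, 155.4, 150.8]
eef_rot: [0.65, 2.593, 0.078]
contact_force: [0.2, -1.1, 0.4]
width: 0.604
rest xyz 156.37457082183155 0.512052249977958 33.490375586067934 Fz 0.24518114662528148 Fx 0.48522900854635376 w 0.6043401584184925 q [ 0.14  0.28  1.8  -0.2   0.62 -0.81] t 15.825
time_s: 16.58
position: [633.7, 153.7, 150.0]
eef_rot: [0.651, 2.595, 0.073]
contact_force: [-3.2, -5.9, 3.1]
width: 0.149
rest xyz 155.28572846208667 -1.2839912553308257 33.13232895081232 Fz 3.9059383129530985 Fx -0.7844547434950245 w 0.14876047967399517 q [ 0.13  0.28  1.8  -0.2   0.62 -0.81] t 16.575
```

```bash
python3 -m crank '[[-0.01,-0.13,0,3.6,-0.45,-7.13],[0,0,0,3.6,-0.45,-7.13],[0,0,0,3.6,-0.45,-7.13],[0,0,0,3.6,-0.45,-7.13],[0,0,0,3.6,-0.45,-7.13],[0,0,0,3.6,-0.45,-7.13],[0,0,0,3.6,-0.45,-7.13],[0,0,0,3.6,-0.45,-7.13],[0,0,0,3.6,-0.45,-7.13],[0,0,0,0,0,0]]'; python3 st.py
```

```text
time_s: 17.82
position: [631.4, 152.3, 148.9]
eef_rot: [2.123, 1.774, 0.443]
contact_force: [-11.9, -5.5, 6.3]
width: 0.143
rest xyz 152.87412470145063 -2.9082514607450776 33.146846581074456 Fz 10.718796469953672 Fx -7.07249587316804 w 0.14308086954432805 q [ 0.13  0.27  1.8  -0.2   0.62  0.45] t 17.825
```

```bash
python3 -m crank '[[-0.24,-0.12,0,0,0,0],[0,0,0,3.6,-0.45,-7.13],[0,0,0,3.6,-0.45,-7.13],[0,0,0,3.6,-0.45,-7.13],[0,0,0,3.6,-0.45,-7.13],[0,0,0,3.6,-0.45,-7.13],[0,0,0,0,0,0]]'; python3 st.py
python3 -m crank '[[0,0,0,3.6,-0.45,-7.13],[0,0,0,3.6,-0.45,-7.13],[0,0,0,3.6,-0.45,-7.13],[0,0,0,3.6,-0.45,-7.13],[0,0,0,3.6,-0.45,-7.13],[0,0,0,0,0,0],[0,0,0,0,0,0]]'; python3 st.py
python3 - <<'E'
from h import *
from plant import optics,robot
go(robot.observe(),rp(155,0,31),rest_tool(0))
im=[]
for n,c in(('top',(220,140)),('side',(200,160))):
    s=optics.snapshot(n)
    im.append(cv2.resize(s['color'][c[1]:c[1]+130,c[0]:c[0]+130],(400,400),interpolation=2))
cv2.imwrite('pics/6.png',np.hstack(im))
E
```

```text
time_s: 18.7
position: [630.0, 153.0, 148.3]
eef_rot: [2.695, 0.98, 0.606]
contact_force: [-3.2, 1.5, -5.6]
width: 0.151
rest xyz 151.30344114940223 -2.409668520213702 33.233661128368595 Fz -3.4603882243974877 Fx -5.57470858192637 w 0.1505917475293821 q [ 0.13  0.27  1.81 -0.2   0.62  1.14] t 18.7
time_s: 19.58
position: [629.5, 154.6, 147.9]
eef_rot: [3.004, 0.002, 0.707]
contact_force: [-4.4, 8.9, -5.6]
width: 0.149
rest xyz 150.5298115015822 -0.9162220805282499 33.22949872738208 Fz -2.466247194085901 Fx -7.385279615200108 w 0.1492465171250358 q [ 0.13  0.27  1.81 -0.2   0.62  1.84] t 19.575
t 19.575 shift cm [0.51 0.03 0.  ] rot deg [ 3.1 -0.7 -6.4] F [-4.4  8.9 -5.6] w 0.149 q [ 0.13  0.27  1.81 -0.2   0.62  1.84]
```

View pics/6.png

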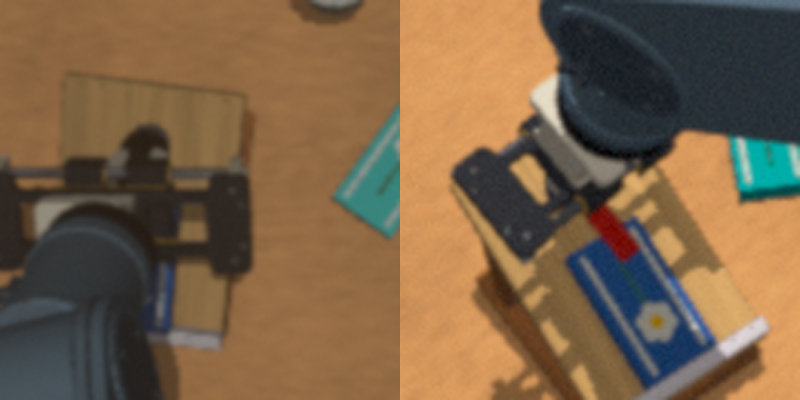

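```bash
python3 -m crank '[[0,0,0,2.25,-0.28,-4.46],[0,0,0,1.35,-0.17,-2.67],[0,0,0,0,0,0],[0,0,0,0,0,0]]'; python3 st.py
python3 - <<'E'
from h import *
from plant import robot
s=robot.observe();print('moment',s['moment'],s['moment']@ZR)
go(s,rp(155,0,31),rest_tool(0))
E
```

```text
time_s: 20.18
position: [629.5, 154.8, 147.9]
eef_rot: [3.027, -0.208, 0.719]
contact_force: [-4.8, 11.0, -6.5]
width: 0.148
rest xyz 150.49421992327913 -0.649995089367463 33.20844242397885 Fz -2.974363999534832 Fx -8.428395752291571 w 0.14849229430177416 q [ 0.13  0.27  1.81 -0.2   0.62  1.98] t 20.175
moment [1.42297419 1.59525111 1.04315044] 0.377906534326231
t 20.175 shift cm [0.51 0.   0.01] rot deg [-0.5 -0.2  0.7] F [-4.8 11.  -6.5] w 0.148 q [ 0.13  0.27  1.81 -0.2   0.62  1.98]
```

Angle is at the straight-down position. I'll release slowly and retreat along the axis, then look.

```bash
python3 -m crank '[[0,0,0,0,0,0],[0,0,0,0,0,0],[0,0,0,0,0,0],[0,0,0,0,0,0]]' 0.4
python3 -m crank '[[-0.45,0.06,0.89,0,0,0],[-1.35,0.17,2.67,0,0,0],[-2.2,0.28,4.4,0,0,0],[-2.5,0.3,4.9,0,0,0],[-5,0,2,0,0,0],[-5,0,2,0,0,0],[-5,0,0,0,0,0],[0,0,0,0,0,0]]'; python3 st.py
python3 - <<'E'
from h import *
from plant import optics,robot
np.set_printoptions(precision=2,suppress=True)
def onrest(s,uv,z):
    C,d=ray(s,uv);P=C+d*(((O+z*ZR-C)@ZR)/(d@ZR))[:,None]-O;return np.c_[P@XR,P@YR]
im=[]
for n,c in(('top',(220,140)),('side',(200,180))):
    s=optics.snapshot(n)
    im.append(cv2.resize(s['color'][c[1]:c[1]+130,c[0]:c[0]+130],(400,400),interpolation=2))
    box=(c[0]+5,c[1]+5,c[0]+125,c[1]+125)
    Q=onrest(s,np.argwhere(mask(s,(0,150,50),(8,255,255),box))[:,::-1],26.)
    print(n,'tongue',len(Q),Q.mean(0) if len(Q) else '',np.percentile(Q,[1,99],axis=0).ravel())
    Q=onrest(s,np.argwhere(mask(s,(100,90,35),(130,255,255),box))[:,::-1],18.)
    Q=Q[(abs(Q[:,1])<45)&(Q[:,0]<130)&(Q[:,0]>-15)]
    print('sign',len(Q),np.percentile(Q,[1,99],axis=0).ravel())
cv2.imwrite('pics/7.png',np.hstack(im))
E
```

```text
time_s: 20.68
position: [632.6, 152.5, 150.9]
eef_rot: [3.023, -0.215, 0.729]
contact_force: [-0.4, -0.3, 0.6]
width: 0.53
time_s: 21.68
position: [414.4, 161.1, 320.3]
eef_rot: [3.024, -0.213, 0.731]
contact_force: [-0.5, -0.1, -0.2]
width: 0.601
rest xyz 37.908265556775405 -21.00798027611634 284.08057186953744 Fz 0.055334783633531004 Fx -0.5084858119944011 w 0.6008338866842478 q [ 0.26 -0.25  1.9  -0.2   1.06  2.03] t 21.675
top tongue 104 [108.92  -1.78] [ 87.6   -8.95 134.71   6.38]
sign 330 [  4.09 -27.66 110.07  22.56]
side tongue 158 [112.22   0.87] [ 86.61  -7.61 136.52   9.2 ]
sign 788 [  0.85 -26.44 106.72  32.58]
```

View pics/7.png

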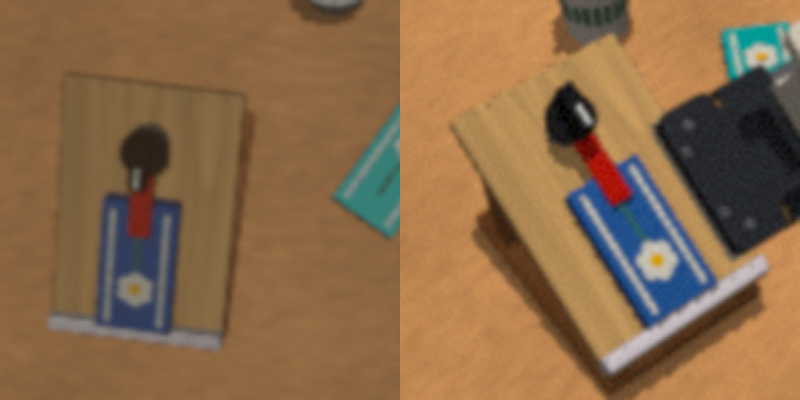

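```bash
python3 -m crank '[[0,0,0,0,0,0],[0,0,0,0,0,0],[0,0,0,0,0,0]]'
python3 - <<'E'
from h import *
from plant import optics,robot
a0,_=pickle.load(open('s0.pkl','rb'));a=optics.snapshot('top')
d=cv2.absdiff(a['color'],a0['color']).max(2)
for n,(u,v) in dict(cup=(328,127),bottle=(480,178),can=(183,164),puck=(338,284)).items():print(n,(d[v-18:v+18,u-18:u+18]>40).sum())
print(robot.sign_off())
E
```

```text
time_s: 22.15
position: [417.6, 160.7, 318.4]
eef_rot: [3.023, -0.216, 0.725]
contact_force: [-0.4, -0.9, -0.2]
width: 0.598
cup 0
bottle 0
can 0
puck 0
the job is handed in; nothing more can be done
None
```

The job is done and handed in at about 22 s of the 66 s allowed. `sign_off` reported no verdict.

**Sign:** I gripped it across its width, laid it on the slope about 11 mm above the ledge and slid it down. At the ledge the force rose while the tool stopped moving. I then let go.
- The last pictures show it painted face up and against the ledge. Its ends measured 4 to 110 mm up the slope in the top view and 1 to 107 mm in the side view. It spans 0 to 110 mm when fully home.
- It lies about 2.5 mm right of the strip by the top view and about 3 mm left by the side view. The two disagree by roughly 5 to 6 mm, but both are inside the 15 mm limit.

**Knob:** I turned it about 160° in a single grasp. After I let go it stayed put, with the red tongue pointing straight down the slope over the sign's top end. The tongue is within about 0.04 rad of straight, by image measurement only, since the joint angle itself can't be read.

**During the moves:**
- Pressing the sign onto the face briefly reached about 28 N through the fingers, and I backed off.
- Turning the knob built up side forces of about 7 to 13 N, because the grip was 2 to 5 mm off the knob's axis.

**Bystanders:** a before-and-after comparison of the top view showed no change at the cup, bottle, can or sponge block. The robot was clear of everything at hand-in.

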